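# Free the square-nosed stop of the strip jig and hold its index pin out

## Task

On the craft table's strip jig, free the stop that has the wide square nose: first slacken its clamp knob about a quarter turn anticlockwise, then pull its sprung index pin all the way up out of the hole in the rail and keep holding it there. Finish while still gripping the raised pin, so that someone else can slide the stop. Leave the round-nosed stop clamped and pinned, and do not push the cans and other craft things about.

Things in the scene. Friction and masses are not known exactly. Their poses are not given: they have to be found in the camera images.
- jig: The strip jig, fixed to the table: a plywood board 220 mm (x) by 460 mm (y), 15 mm thick, with a drilled aluminium index rail (34 mm wide, 12 mm thick, holes 55 mm apart) along y at x = +42.5 mm. Origin on the table, z up, -x the side towards the robot. Both stops are in line with its axes.
- square_stop: The square-nosed stop: metal carriage on the jig, 140 mm (x) by 60 mm (y), top face 36 mm above its origin; nose at its -x end: a block 110 mm wide, 30 mm deep, 30 mm high. Origin on the jig board, under its middle. Clamp knob at x = -42.5 mm, index pin at x = +42.5 mm, both y = 0. The stops stand 220 mm apart along the jig, in either order, and cannot slide in this job. To be freed.
- round_stop: The round-nosed stop: metal carriage on the jig, 140 mm (x) by 60 mm (y), top face 36 mm above its origin; nose at its -x end: a narrow finger with a round end 22 mm across. Origin on the jig board, under its middle. Clamp knob at x = -42.5 mm, index pin at x = +42.5 mm, both y = 0. The stops stand 220 mm apart along the jig, in either order, and cannot slide in this job. Leave it.
- square_clamp (a joint): Turn of the square stop's clamp knob in rad; 0 is tightest, grows anticlockwise seen from above (slackening), end stop at 2.6; starts between 0 and 0.25. Slack from 1.2 on. Plain stiff friction of about 0.12 N m, no spring: it stays where left.
- square_clamp_grip (a point): Middle of the square stop's clamp-knob grip, 85 mm above the table: an upright black bar 50 mm long (along this point's x), 14 mm thick (y), 34 mm tall, its top 16 mm above this point. It turns with the knob; its x is along the stop's x when the joint reads 0. Below the bar is a boss 26 mm across, from 24 to 18 mm below this point; the stop's top face is 34 mm below the point.
- square_pin (a joint): Lift of the square stop's index pin in m: 0 seated (spring pushes it down), 0.015 fully up at its end stop. The steel pin, 7.6 mm across, sits 10 mm deep in the rail's hole. Lifting takes about 5 N at first and 10 N at the top; it snaps back when let go.
- square_pin_head (a point): Pull head of the square stop's index pin: an upright black cylinder 24 mm across and 38 mm tall with two thin steel bands, on a steel boss 26 mm across whose top is 2 mm below the seated head. The point: middle of the head's underside, 65 mm above the table when seated; it rises straight up with the pin. Best gripped by the sides, from above.
- round_clamp (a joint): Turn of the round stop's clamp knob, as for the square one; starts between 0 and 0.25; leave it.
- round_clamp_grip (a point): Middle of the round stop's clamp-knob grip, same shape as the square stop's.
- round_pin (a joint): Lift of the round stop's index pin in m, same as the square one's; leave it at 0.
- round_pin_head (a point): Pull head of the round stop's index pin, same shape as the square stop's.
- tile: Loose aluminium tile 40 x 50 x 6 mm lying on the jig board between the noses; origin at the middle of its underside. Bystander.
- can_base: Loose cut-off can base, a disc 54 mm across and 20 mm high, on the jig board midway between the stops; origin at the middle of its underside. Bystander.
- can_a: Plain aluminium drinks can, 66 mm across, 113 mm tall, upright beyond the jig; origin at the middle of its underside. Bystander.
- can_b: Squashed aluminium can, 68 mm across, 62 mm tall, upright beyond the jig; origin at the middle of its underside. Bystander.
- glue: White glue bottle, 56 mm across, 140 mm tall, upright on the table to the robot's left; origin at the middle of its underside. Bystander.
- tape: Cardboard tape ring, 90 mm across, 25 mm high, on the table to the robot's left; origin at the middle of its underside. Bystander.
- brush: Paint brush lying on the table to the robot's right; origin at its underside. Bystander.

How it is judged:
By the outcome, as a careful person would: the job done as asked, in the order asked, and still so for the second after the job is handed in, while the arm keeps its last pose, push and grip.
It also fails if it takes over 42 s, if anything falls off the work surface, if the arm or the gripper's body presses on something with over 40 N, if the wrist force passes 120 N, or if a joint passes its speed limit or range.

## Robot

A 6-joint arm with a two-finger parallel gripper is mounted at the origin on the work surface. World frame = base frame: x ahead of the robot, y to its left, z up, the work surface at z = 0. Lengths are in m, angles in rad, forces in N, time in s.
With the tool pointing down it reaches from about 0.425 to 0.95 m from the base axis. Payload 3.5 kg.
Tool frame: the origin (TCP) lies midway between the tips of the shut fingers; the grasp point (between the pads) lies ctrl.hold_point_z behind it (ctrl.hold_point_z is the distance from the TCP to the grasp point, in m); z points along the fingers, x is the direction in which the jaws open and shut, and the axes are right-handed (so a half turn about z gives the same grasp; the last joint's range is limited). The gripper opens to 85 mm and grips with 20 to 120 N. Pads are 22 mm wide; open, the fingers measure 114 mm over their backs; the gripper's body (76 mm by 85 mm) begins 54 mm behind the grasp point. The pads swing forward as they close: fully open they stand 13 mm farther back than shut.
Start: joints at [-1.468, 0.286, 1.577, -0, 1.279, -0.15], TCP at [0.169, -0.654, 0.231] pointing down, gripper open.
Joint ranges: [-2.77, 2.77], [-0.9, 2.22], [0.21, 2.48], [-1.53, 4.67], [0.24, 2.81], [-2.84, 2.84]. Speed limits (rad/s): [2.79, 2.79, 3.14, 3.14, 3.14, 3.14].

## Interface

Orientations are given as a unit quaternion [x, y, z, w].
In Python, from plant import ctrl gives the robot as it stands.
- The arm moves only by the tool step_arm, never from a script. Its arguments are lists of equal length, an entry for each row: "gripper": the gripper's target within -1 to 1 (shut at 1, half-way at 0, fully open at -1); "linear": the shift along the tool's x, y, z in m, a list of three; "delta_rot": the turn, a rotation vector about the tool's x, y, z in degrees, a list of three. A call has 1 to 20 rows; each row is the pose to reach, as a shift and turn from the pose commanded when the call began, along the tool's axes at that moment; what a row does not reach only later rows make up. A row lasts 1/8 s, in which the tool goes at most 62.5 mm and 10.7 degrees, less where a joint would pass 70% of its speed; a pose out of reach is approached as far as the arm can. A call with a gripper value outside its range is refused whole. The fingers move at their own pace and stop on an object; "grip_force" is the grip in N (left out, the last holds). Time passes only in rows, so rows that repeat a pose let the fingers close. It gives the time, the measured TCP pose, the force and the opening at its end, in the units of the state.
- ctrl.get_state(): the state, without advancing time (a new reading comes with each control period).
- ctrl.read_camera(name): name is "side" or "top" or "wrist"; returns a dict with "frame" (400x640x3 uint8, red, green, blue), "fx", "fy", "cx", "cy" (pixels), "view" (4x4, takes a point from world to camera coordinates). Camera axes: x right, y down, z forward; pixel columns grow to the right and rows downward; lengths in m; the calibration is good to about 2 mm. A picture is of the moment at which its call begins. There is no depth.
- ctrl.sign_off(): hands the job in, once; it reports no verdict.
The state is a dict: "time": time; "qpos": joint angles; "dq": joint speeds; "joint_efforts": joint torques, N m; "eef_pos": TCP position; "tcp_rot": TCP orientation; "contact_force": force on the tool from outside, world axes, zero at the start; "wrist_torque": the same for the moment, N m; "opening": opening from 0.0 (shut) to 1.0 (fully open).
Only numpy, scipy, OpenCV 4.12 (cv2) and the standard library are available. Lean on these libraries where they do the work, as an engineer would, in place of code of your own. Each camera call takes 0.05 s, during which the arm holds its last target. There are 200 camera calls.

## Working session

There is one attempt and no reset: what is moved stays moved. The work goes in short steps, Python scripts to look and compute and a tool call to move; the robot and the scene stay as the last step left them, time stands still between calls to the robot, and variables do not carry over. Pictures are saved under pics/ and viewed, on a budget of 10 in all, crops included, one or two more only if the job needs it, and the job is handed in when it is done.

Besides the shell and the picture viewer there is one more tool, called after "Emit:" by a JSON object that holds its "method" and its "body", one argument or row to a line. step_arm: Moves the arm, as the interface text tells. Its arguments: {"type":"object","properties":{"gripper":{"type":"array"},"linear":{"type":"array"},"delta_rot":{"type":"array"},"grip_force":{"type":"number"}},"required":["gripper","linear","delta_rot"]}

```bash
mkdir -p pics
python3 - <<'E'
from plant import ctrl
import cv2,numpy as np
s=ctrl.get_state();print({k:np.round(v,4) for k,v in s.items()},ctrl.hold_point_z)
for n in("top","side"):
    c=ctrl.read_camera(n);cv2.imwrite(f"pics/{n}0.png",c["frame"][:,:,::-1]);np.savez(f"{n}0.npz",**c)
    print(n,c["fx"],c["cx"],c["cy"],np.round(c["view"],3).tolist())
E
```

```text
{'time': np.float64(0.0), 'qpos': array([-1.468 ,  0.2872,  1.5782, -0.    ,  1.2786, -0.1499]), 'dq': array([0.0004, 0.0012, 0.0012, 0.    , 0.0014, 0.0006]), 'joint_efforts': array([-6.00000e-04, -4.05981e+01, -2.92627e+01, -3.00000e-04,
        5.80000e-03, -0.00000e+00]), 'eef_pos': array([ 0.1688, -0.6529,  0.2299]), 'tcp_rot': array([ 0.7906, -0.6123, -0.0008, -0.0009]), 'contact_force': array([ 0.0502, -0.7226,  0.1115]), 'wrist_torque': array([ 0.0093, -0.0187, -0.0148]), 'opening': np.float64(1.0015)} 0.0187
top 402.4019282336575 321.12763460048194 198.1948228758863 [[0.024, -1.0, -0.001, -0.007], [-0.99, -0.024, -0.142, 0.598], [0.142, 0.005, -0.99, 1.235], [0.0, 0.0, 0.0, 1.0]]
side 462.58644379796925 317.9475932274644 197.4993615587843 [[-0.81, -0.586, -0.016, 0.501], [-0.31, 0.451, -0.837, 0.258], [0.497, -0.674, -0.547, 1.343], [0.0, 0.0, 0.0, 1.0]]
```

View pics/top0.png

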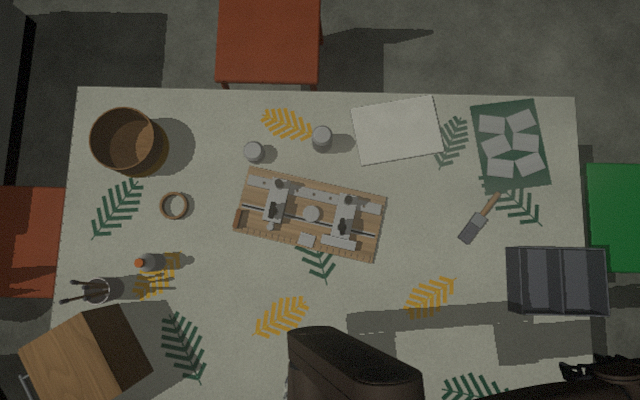

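View pics/side0.png

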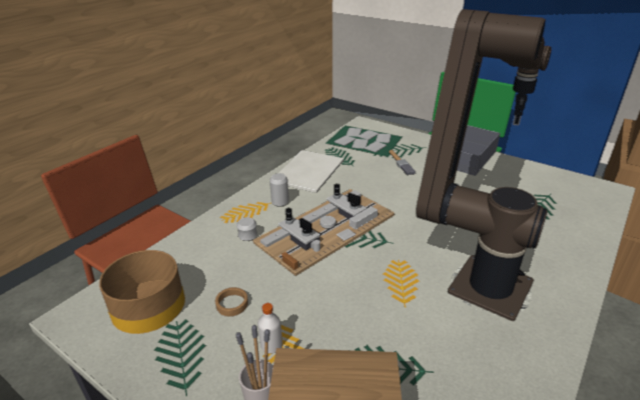

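The top view shows the jig centred at about (310,214). One stop is at (275,200). The other is at (345,215), with what looks like the wide nose at (338,241). I'll zoom in and measure.

```bash
cat > h.py <<'E'
import numpy as np,cv2
def ray(c,uv,z):
    V=c["view"];R=V[:3,:3];t=V[:3,3];o=-R.T@t
    d=R.T@np.array([(uv[0]-c["cx"])/c["fx"],(uv[1]-c["cy"])/c["fy"],1.])
    return o+d*(z-o[2])/d[2]
def proj(c,p):
    q=c["view"][:3,:3]@np.asarray(p)+c["view"][:3,3]
    return np.array([c["fx"]*q[0]/q[2]+c["cx"],c["fy"]*q[1]/q[2]+c["cy"]])
E
python3 - <<'E'
from h import *
c=np.load("top0.npz");f=c["frame"]
cv2.imwrite("pics/topz.png",cv2.resize(f[155:275,225:395,::-1],None,fx=4.6,fy=4.6,interpolation=cv2.INTER_CUBIC))
hsv=cv2.cvtColor(f,cv2.COLOR_RGB2HSV)
for nm,m in(("dark",(hsv[...,2]<45)),("wood",(hsv[...,1]>70)&(hsv[...,0]<25)&(hsv[...,2]>90))):
    m=m.astype(np.uint8)*255; k=np.zeros_like(m);k[155:275,225:395]=m[155:275,225:395]
    if nm=="wood":
        k=cv2.morphologyEx(k,cv2.MORPH_CLOSE,np.ones((15,15)))
    n,l,s,ce=cv2.connectedComponentsWithStats(k)
    for i in range(1,n):
        if s[i,4]>8:
            r=cv2.minAreaRect(np.argwhere(l==i)[:,::-1].astype(np.float32));print(nm,s[i],ce[i].round(1),r)
            if nm=="wood" and s[i,4]>3000: print([ray(c,p,.015).round(3).tolist() for p in cv2.boxPoints(r)])
E
```

```text
wood [ 233  166  153   97 6567] [306.5 214.7] ((309.0376892089844, 213.71473693847656), (144.23751831054688, 67.56660461425781), 13.240520477294922)
[[0.491, 0.293, 0.015], [0.708, 0.255, 0.015], [0.61, -0.207, 0.015], [0.398, -0.158, 0.015]]
```

View pics/topz.png

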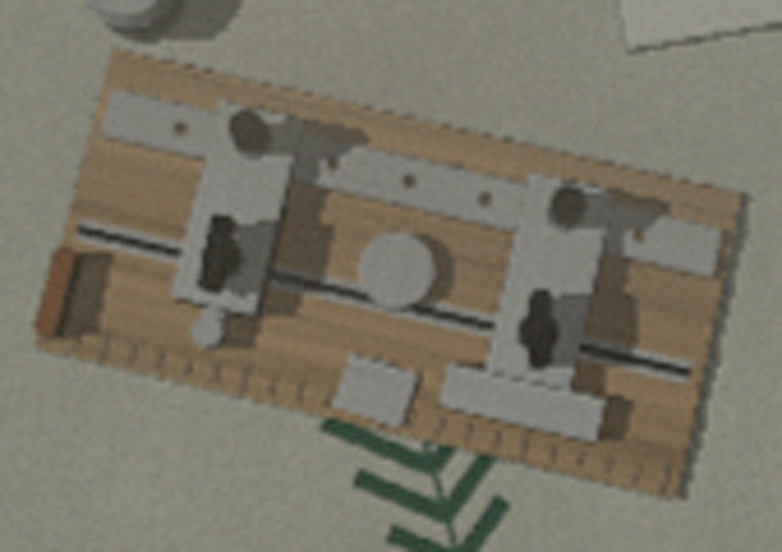

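Confirmed: the square-nosed stop is the right-hand one, with its nose at crop (520,400), knob at (540,328) and pin head at (570,205). The round stop is on the left. Now the positions.

Run:
```python
from h import *
c=np.load("top0.npz")
z=lambda u,v:(u/4.6+225-.4,v/4.6+155-.4)
k=ray(c,z(540,326),.098);p=ray(c,z(568,204),.1);k2=ray(c,z(220,253),.098);p2=ray(c,z(248,130),.1)
print(k,p,k2,p2,np.linalg.norm(p-k),np.linalg.norm(k-k2))
for a,b in((k,p),(k2,p2),(k,k2)):print(np.degrees(np.arctan2(*(b-a)[1::-1])))
f=[ray(c,z(*q),.015) for q in((112,48),(748,195),(685,497),(36,347))]
print(np.round(f,3));print([np.degrees(np.arctan2(*(b-a)[1::-1])) for a,b in((f[1],f[0]),(f[2],f[3]),(f[2],f[1]),(f[3],f[0]))],np.mean(f,0))
from scipy.spatial.transform import Rotation as R
r=R.from_quat([0.7906,-0.6123,-0.0008,-0.0009]);print(r.as_matrix().round(3))
```

```text
[ 0.50852155 -0.05808477  0.098     ] [ 0.58921876 -0.07507628  0.1       ] [0.55148547 0.15307817 0.098     ] [0.63366909 0.13765674 0.1       ] 0.08249092308906016 0.2154894094570183
-11.890440284627962
-10.627735031702057
78.49938974271392
[[ 0.706  0.247  0.015]
 [ 0.611 -0.207  0.015]
 [ 0.399 -0.164  0.015]
 [ 0.492  0.289  0.015]]
[np.float64(78.1522475084762), np.float64(78.47273324200114), np.float64(-11.549041933664977), np.float64(-11.205421134225665)] [0.55194969 0.04114547 0.015     ]
[[ 0.25  -0.968 -0.   ]
 [-0.968 -0.25   0.002]
 [-0.002 -0.    -1.   ]]
```

Emit:
{"method": "step_arm", "body": {
  "gripper": [-1,-1,-1,-1,-1,-1,-1,-1,-1,-1,-1,-1,-1,-1,-1],
  "linear": [
    [-0.045,-0.043,0],
    [-0.09,-0.087,0],
    [-0.134,-0.13,0],
    [-0.178,-0.174,0],
    [-0.223,-0.217,0],
    [-0.268,-0.26,0],
    [-0.312,-0.304,0],
    [-0.357,-0.348,0],
    [-0.402,-0.391,0],
    [-0.446,-0.435,0],
    [-0.48,-0.468,0],
    [-0.491,-0.478,0],
    [-0.491,-0.478,0],
    [-0.491,-0.478,0],
    [-0.491,-0.478,0]
  ],
  "delta_rot": [
    [0,0,2],
    [0,0,4],
    [0,0,6],
    [0,0,8],
    [0,0,10],
    [0,0,12],
    [0,0,14],
    [0,0,16],
    [0,0,18],
    [0,0,20],
    [0,0,21.5],
    [0,0,21.5],
    [0,0,21.5],
    [0,0,21.5],
    [0,0,21.5]
  ]
}}

```text
time: 1.98
eef_pos: [0.5084, -0.0599, 0.2313]
tcp_rot: [-0.662, 0.75, -0.0, -0.0]
contact_force: [-0.6, 0.7, -0.0]
opening: 1.001
```

Run:
```python
from plant import ctrl
from h import *
s=ctrl.get_state();print({k:np.round(s[k],4) for k in("time","qpos","eef_pos","tcp_rot","opening","contact_force")})
c=ctrl.read_camera("wrist");cv2.imwrite("pics/w1.png",c["frame"][:,:,::-1]);np.savez("w1.npz",**c)
print(proj(c,(.509,-.058,.101)),proj(c,(.59,-.075,.103)),np.round(c["view"],3).tolist())
```

```text
{'time': np.float64(1.975), 'qpos': array([-3.1550e-01, -7.7700e-02,  1.9717e+00, -2.0000e-04,  1.2477e+00,
        1.3799e+00]), 'eef_pos': array([ 0.5084, -0.0599,  0.2313]), 'tcp_rot': array([-6.617e-01,  7.497e-01, -0.000e+00, -1.000e-04]), 'opening': np.float64(1.0011), 'contact_force': array([-0.5649,  0.7444, -0.0189])}
[319.01364555 191.01534924] [326.65491824  98.61551873] [[-0.124, -0.992, 0.001, 0.003], [-0.956, 0.12, 0.268, 0.458], [-0.266, 0.033, -0.964, 0.515], [0.0, 0.0, 0.0, 1.0]]
```

View pics/w1.png

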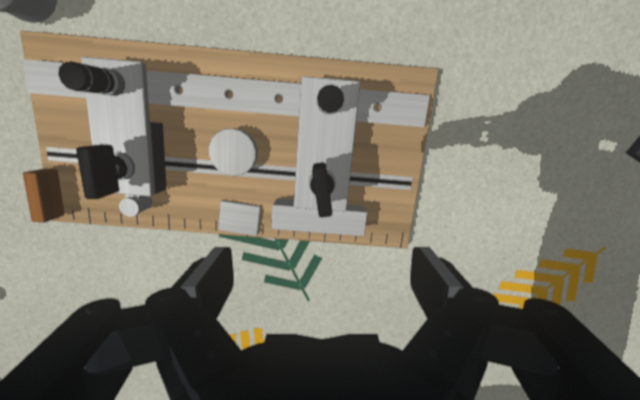

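The wrist view shows the square stop's bar at about (321,190) and its pin head top at (330,98), which matches the predicted pixels (319,191) and (327,99). I'll refine with masks and a crop.

Run:
```python
from h import *
c=np.load("w1.npz");f=c["frame"]
V=c["view"];print("cam",-V[:3,:3].T@V[:3,3])
cr=f[75:235,265:385];cv2.imwrite("pics/w1z.png",np.clip(cv2.resize(cr[...,::-1],None,fx=3.75,fy=3.75,interpolation=cv2.INTER_CUBIC).astype(int)*2,0,255).astype(np.uint8))
m=(f.max(2)<60).astype(np.uint8);k=np.zeros_like(m);k[75:225,300:352]=m[75:225,300:352]
n,l,s,ce=cv2.connectedComponentsWithStats(k)
for i in range(1,n):
    if s[i,4]>60:
        r=cv2.minAreaRect(np.argwhere(l==i)[:,::-1].astype(np.float32));print(s[i],ce[i].round(1),r)
        print([ray(c,p,.101).round(4).tolist() for p in cv2.boxPoints(r)])
```

```text
cam [ 0.57516043 -0.06850468  0.37383547]
[318  86  25  26 510] [330.3  98.5] ((330.0, 98.5), (25.0, 24.0), 90.0)
[[0.6012, -0.0689, 0.101], [0.5987, -0.0894, 0.101], [0.5782, -0.0872, 0.101], [0.5808, -0.0663, 0.101]]
[311 164  23  52 807] [322.2 188.2] ((322.0, 189.5), (51.0, 22.0), 90.0)
[[0.5353, -0.0539, 0.101], [0.5328, -0.074, 0.101], [0.4837, -0.0684, 0.101], [0.4864, -0.0473, 0.101]]
```

View pics/w1z.png

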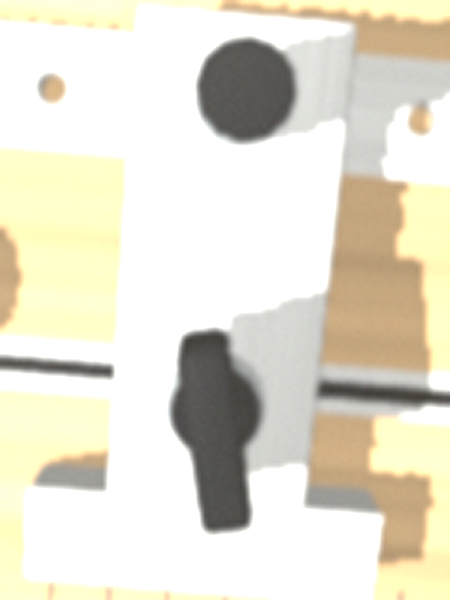

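Run:
```python
from h import *
c=np.load("w1.npz")
z=lambda u,v:((u+.5)/3.75+265-.5,(v+.5)/3.75+75-.5)
a=ray(c,z(207,347),.101);b=ray(c,z(226,527),.101);print(a,b,(a+b)/2,np.linalg.norm(a-b),np.degrees(np.arctan2(*(a-b)[1::-1])))
print(ray(c,z(246,90),.103))
print([np.degrees(np.arctan2(*(ray(c,z(*p),.051)-ray(c,z(*q),.051))[1::-1])) for p,q in(((136,4),(108,480)),((352,24),(305,490)))])
```

```text
[ 0.53136506 -0.06161807  0.101     ] [ 0.48451584 -0.06059605  0.101     ] [ 0.50794045 -0.06110706  0.101     ] 0.04686035930310424 -1.2497076084002732
[ 0.58960168 -0.07805979  0.103     ]
[np.float64(-11.82239529283205), np.float64(-11.422401026087512)]
```

Emit:
{"method": "step_arm", "body": {
  "gripper": [-1,-1,-1,-1,-1,-1,1,1,1,1,1,1,1,1],
  "linear": [
    [0,0.001,0.04],
    [0,0.001,0.08],
    [0,0.001,0.12],
    [0,0.001,0.15],
    [0,0.001,0.163],
    [0,0.001,0.163],
    [0,0.001,0.163],
    [0,0.001,0.163],
    [0,0.001,0.163],
    [0,0.001,0.163],
    [0,0.001,0.163],
    [0,0.001,0.163],
    [0,0.001,0.163],
    [0,0.001,0.163]
  ],
  "delta_rot": [
    [0,0,-3],
    [0,0,-6],
    [0,0,-6],
    [0,0,-6],
    [0,0,-6],
    [0,0,-6],
    [0,0,-6],
    [0,0,-6],
    [0,0,-6],
    [0,0,-6],
    [0,0,-6],
    [0,0,-6],
    [0,0,-6],
    [0,0,-6]
  ],
  "grip_force": 50
}}

```text
time: 3.78
eef_pos: [0.5081, -0.0599, 0.0691]
tcp_rot: [-0.701, 0.713, -0.001, -0.001]
contact_force: [-2.8, -5.7, 2.5]
opening: 0.153
```

Gripped on the bar (the 13 mm opening fits its 14 mm thickness). Now I'll turn it anticlockwise.

Emit:
{"method": "step_arm", "body": {
  "gripper": [1,1,1,1,1,1,1,1,1,1,1,1,1,1,1,1,1,1,1,1],
  "linear": [
    [0,0,0],
    [0,0,0],
    [0,0,0],
    [0,0,0],
    [0,0,0],
    [0,0,0],
    [0,0,0],
    [0,0,0],
    [0,0,0],
    [0,0,0],
    [0,0,0],
    [0,0,0],
    [0,0,0],
    [0,0,0],
    [0,0,0],
    [0,0,0],
    [0,0,0],
    [0,0,0],
    [0,0,0],
    [0,0,0]
  ],
  "delta_rot": [
    [0,0,-5],
    [0,0,-10],
    [0,0,-15],
    [0,0,-20],
    [0,0,-25],
    [0,0,-30],
    [0,0,-35],
    [0,0,-40],
    [0,0,-45],
    [0,0,-50],
    [0,0,-55],
    [0,0,-60],
    [0,0,-65],
    [0,0,-70],
    [0,0,-75],
    [0,0,-80],
    [0,0,-84],
    [0,0,-84],
    [0,0,-84],
    [0,0,-84]
  ]
}}

```text
time: 6.28
eef_pos: [0.5073, -0.0592, 0.0691]
tcp_rot: [0.998, -0.06, -0.001, 0.001]
contact_force: [-4.0, -2.3, 6.1]
opening: 0.158
```

Emit:
{"method": "step_arm", "body": {
  "gripper": [-1,-1,-1,-1,-1,-1,-1,-1,-1,-1,-1,-1],
  "linear": [
    [0,0,0],
    [0,0,0],
    [0,0,0],
    [0,0,0],
    [0,0,0],
    [0,0,-0.04],
    [0,0,-0.08],
    [0,0,-0.12],
    [0,0,-0.15],
    [0,0,-0.15],
    [0,0,-0.15],
    [0,0,-0.15]
  ],
  "delta_rot": [
    [0,0,0],
    [0,0,0],
    [0,0,0],
    [0,0,0],
    [0,0,0],
    [0,0,0],
    [0,0,0],
    [0,0,0],
    [0,0,0],
    [0,0,0],
    [0,0,0],
    [0,0,0]
  ]
}}

```text
time: 7.78
eef_pos: [0.5068, -0.0582, 0.2162]
tcp_rot: [0.998, -0.061, -0.002, -0.0]
contact_force: [-0.2, -0.0, -0.4]
opening: 1.001
```

Run:
```python
from plant import ctrl
from h import *
s=ctrl.get_state();print({k:np.round(s[k],4) for k in("time","eef_pos","tcp_rot","opening","contact_force","qpos")})
c=ctrl.read_camera("wrist");cv2.imwrite("pics/w2.png",c["frame"][:,:,::-1]);np.savez("w2.npz",**c)
print(proj(c,(.508,-.06,.101)),proj(c,(.59,-.0775,.103)))
```

```text
{'time': np.float64(7.775), 'eef_pos': array([ 0.5068, -0.0582,  0.2162]), 'tcp_rot': array([ 9.981e-01, -6.120e-02, -1.800e-03, -5.000e-04]), 'opening': np.float64(1.0007), 'contact_force': array([-0.2169, -0.0432, -0.4055]), 'qpos': array([-0.3133, -0.0661,  1.989 ,  0.    ,  1.2224, -0.1908])}
[323.98449563 197.32452892] [417.23524644 205.87201865]
```

View pics/w2.png

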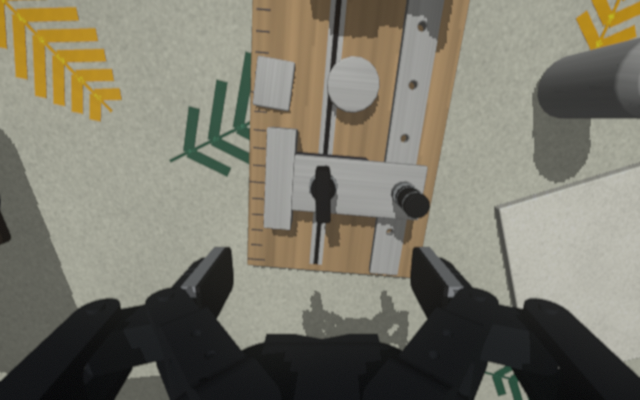

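The knob bar is now upright in the image, (322,165)–(323,222), so the joint is at about 1.6 rad. The pin head is at (416,203), close to the predicted (417,206). Next I'll move over the pin and grip it.

Emit:
{"method": "step_arm", "body": {
  "gripper": [-1,-1,-1,-1,-1,-1,-1,-1,-1,1,1,1,1,1,1,1,1],
  "linear": [
    [0.043,0.005,0],
    [0.085,0.009,0],
    [0.085,0.009,0],
    [0.085,0.009,0.04],
    [0.085,0.009,0.08],
    [0.085,0.009,0.12],
    [0.085,0.009,0.14],
    [0.085,0.009,0.149],
    [0.085,0.009,0.149],
    [0.085,0.009,0.149],
    [0.085,0.009,0.149],
    [0.085,0.009,0.149],
    [0.085,0.009,0.149],
    [0.085,0.009,0.149],
    [0.085,0.009,0.149],
    [0.085,0.009,0.149],
    [0.085,0.009,0.149]
  ],
  "delta_rot": [
    [0,0,0],
    [0,0,0],
    [0,0,0],
    [0,0,0],
    [0,0,0],
    [0,0,0],
    [0,0,0],
    [0,0,0],
    [0,0,0],
    [0,0,0],
    [0,0,0],
    [0,0,0],
    [0,0,0],
    [0,0,0],
    [0,0,0],
    [0,0,0],
    [0,0,0]
  ],
  "grip_force": 80
}}

```text
time: 9.95
eef_pos: [0.5904, -0.0777, 0.0703]
tcp_rot: [0.998, -0.061, -0.001, -0.0]
contact_force: [-4.6, -0.2, 5.6]
opening: 0.261
```

Emit:
{"method": "step_arm", "body": {
  "gripper": [1,1,1,1,1,1,1,1],
  "linear": [
    [0,0,-0.003],
    [0,0,-0.006],
    [0,0,-0.009],
    [0,0,-0.012],
    [0,0,-0.014],
    [0,0,-0.014],
    [0,0,-0.014],
    [0,0,-0.014]
  ],
  "delta_rot": [
    [0,0,0],
    [0,0,0],
    [0,0,0],
    [0,0,0],
    [0,0,0],
    [0,0,0],
    [0,0,0],
    [0,0,0]
  ]
}}

```text
time: 10.95
eef_pos: [0.5904, -0.0777, 0.0828]
tcp_rot: [0.998, -0.061, -0.001, -0.0]
contact_force: [-2.0, -2.9, -9.3]
opening: 0.26
```

Emit:
{"method": "step_arm", "body": {
  "gripper": [1,1,1,1,1],
  "linear": [
    [0,0,-0.001],
    [0,0,-0.002],
    [0,0,-0.003],
    [0,0,-0.003],
    [0,0,-0.003]
  ],
  "delta_rot": [
    [0,0,0],
    [0,0,0],
    [0,0,0],
    [0,0,0],
    [0,0,0]
  ]
}}

```text
time: 11.58
eef_pos: [0.5904, -0.0777, 0.0855]
tcp_rot: [0.998, -0.061, -0.001, -0.0]
contact_force: [-2.5, -2.6, -13.5]
opening: 0.255
```

Emit:
{"method": "step_arm", "body": {
  "gripper": [1,1,1,1],
  "linear": [
    [0,0,-0.001],
    [0,0,-0.001],
    [0,0,-0.001],
    [0,0,-0.001]
  ],
  "delta_rot": [
    [0,0,0],
    [0,0,0],
    [0,0,0],
    [0,0,0]
  ]
}}

```text
time: 12.08
eef_pos: [0.5904, -0.0776, 0.0856]
tcp_rot: [0.998, -0.061, -0.001, -0.0]
contact_force: [1.4, -3.7, -25.6]
opening: 0.255
```

Run:
```python
from plant import ctrl
from h import *
a=ctrl.read_camera("side")["frame"][180:280,235:400];b=ctrl.read_camera("wrist")["frame"]
s=ctrl.get_state();print({k:np.round(s[k],4) for k in("time","eef_pos","opening","contact_force")})
cv2.imwrite("pics/end.png",np.vstack([cv2.resize(a,(528,320),interpolation=cv2.INTER_CUBIC),cv2.resize(b,(528,276))[:270]])[:,:,::-1])
```

```text
{'time': np.float64(12.175), 'eef_pos': array([ 0.5903, -0.0776,  0.0856]), 'opening': np.float64(0.2591), 'contact_force': array([  1.5103,  -4.1904, -26.3234])}
```

View pics/end.png

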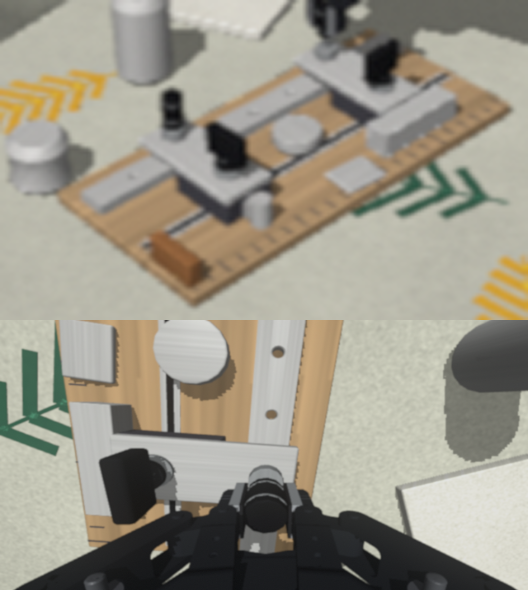

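The end view shows the pin head raised clear of its boss between the fingers at (265,495), the knob turned, and the round stop and loose items undisturbed. One more millimetre commanded raised the force to 26 N with only 0.1 mm of motion, so the pin is hard on its end stop. Handing in.

```bash
python3 -c "
from plant import ctrl
print(ctrl.sign_off())"
```

```text
the job is handed in; nothing more can be done
None
```

The square-nosed stop is free. I slackened its clamp knob first, then pulled its index pin fully up, and handed the job in at about 12 s with the pin still gripped.

- **Clamp knob:** I turned it 84° anticlockwise, from about 0.18 to about 1.6 rad. The wrist picture after letting go showed the bar turned about a quarter turn; the 1.6 rad comes from the tool angle and the jig's measured direction.
- **Index pin:** It rose 15.3 mm, against a stated travel of 15 mm. A further 1 mm command moved it only 0.1 mm while the pull rose from about 13.5 to 26 N, so it is on its end stop. The grip is set to 80 N, and the finger opening stayed steady with no sign of slipping.
- **Round stop and loose items:** In the last side and wrist pictures, the round stop, tile, can base and both cans look undisturbed. I judged this by eye and did not measure it. The glue, tape and brush were not in those pictures, but the arm did not go near them after the start.

No checks failed or disagreed.

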